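# Click the channel wheel of a conference unit to its index, then confirm

## Robot

A 6-joint arm with a two-finger parallel gripper is mounted at the origin on the work surface. World frame = base frame: x ahead of the robot, y to its left, z up, the work surface at z = 0. Lengths are in mm, angles in rad, forces in N, time in s.
With the tool pointing down it reaches from about 325 to 775 mm from the base axis. Payload 5.5 kg.
Tool frame: the origin (TCP) lies at the very end of the fingers, on their centre line; the grasp point (between the pads) lies r.grip_depth behind it (r.grip_depth is the distance from the TCP to the grasp point, in mm); y points along the fingers, x is the direction in which the jaws open and shut, and the axes are right-handed (so a half turn about y gives the same grasp; the last joint's range is limited). The gripper opens to 88 mm and grips with 3 to 60 N. Pads are 20 mm wide; open, the fingers measure 115 mm over their backs; the gripper's body (75 mm by 178 mm) begins 61 mm behind the grasp point.
Start: joints at [1.15, 0.091, 1.231, -0, 1.82, -0.057], TCP at [213.502, 560.743, 222.631] pointing down, gripper open.
Joint ranges: [-2.87, 2.87], [-0.86, 2.18], [0.17, 2.46], [-1.51, 4.65], [0.06, 2.69], [-2.65, 2.65]. Speed limits (rad/s): [2.57, 2.57, 3.01, 3.14, 3.14, 3.14].

## Interface

Orientations are given as a 3x3 rotation matrix whose columns are the frame's x, y, z axes.
In Python, from rig import r, viewer, nets gives the robot as it stands.
- The arm moves only by the tool servo_tool, never from a script. Its argument "steps" is a list of rows, each a list of 6 numbers: the shift along the tool's x, y, z in cm, then the turn, a rotation vector about the tool's x, y, z in degrees. A call has exactly 8 rows; each row shifts and turns the commanded pose from where the row before left it, along the tool's axes as they then stand; what a row does not reach is not made up. A row lasts 1/12 s, in which the tool goes at most 41.7 mm and 7.16 degrees, less where a joint would pass 70% of its speed; a pose out of reach is approached as far as the arm can. A call is refused whole if a number of a shift passes 4.17 or a number of a turn 7.16, either way. A call with a gripper value outside its range is refused whole. "gripper" is the closure, from 0 (fully open) to 1 (shut), set as the call begins (left out, the last holds). The fingers move at their own pace and stop on an object; "newtons" is the grip in N (left out, the last holds). Time passes only in rows, so rows that do not move let the fingers close, or fill a call up. It gives the time, the measured TCP pose, the force and the opening at its end, in the units of the state.
- r.get_state(): the state, without advancing time (a new reading comes with each control period).
- viewer.read_camera(name): name is "side" or "top" or "wrist"; returns the picture (480x640x3 uint8, red, green, blue); there is no depth.
- viewer.camera_model(name): a dict with "intrinsics" (3x3 intrinsics, pixels), "R" (3x3) and "t" (3): a world point X has camera coordinates R X + t. Camera axes: x right, y down, z forward; pixel columns grow to the right and rows downward; lengths in mm; the calibration is good to about 2 mm. A picture is of the moment at which its call begins: read the wrist's pose just before it. camera_model takes no time and is no camera call; for the wrist camera it gives the pose at the moment of the call.
- r.job_done(): hands the job in, once; it reports no verdict.
Trained networks look in the newest picture that a camera, given by its name, has taken for a name from the list of things; names that differ only in an ending like _2 or _b are one class to them, and where a whole thing is asked for, a point or a joint stands for the part that bears it (a point fixed in the world has none). Each returns a list of dicts, best first, with "p" (0 to 1); they miss things now and then, are a little off and sometimes report something else, mostly with a low value. They report only what shows in the picture. A call takes as long as a camera call.
- nets.search_frame(camera, label): "bbox" ([centre column, centre row, width, height] in pixels, round what is visible of it).
The state is a dict: "time": time; "joints": joint angles; "qvel": joint speeds; "joint_torque": joint torques, N m; "position": TCP position; "eef_rot": TCP orientation; "wrist_force": force on the tool from outside, world axes, zero at the start; "torque": the same for the moment, N m; "opening": finger opening in mm.
Only numpy, scipy, OpenCV 4.12 (cv2) and the standard library are available. Lean on these libraries where they do the work, as an engineer would, in place of code of your own. Each camera call takes 0.05 s, during which the arm holds its last target. There are 200 camera calls.

## Task

On the conference microphone unit, flick the edge of the paddle wheel round with a fingertip, click by click, until the raised black line on the wheel points at the arrow on the unit; then press the round key on the unit right down and let it come up again. Work gently: do not pinch or force the wheel, do not shove, lift or tip the unit, and leave the tumbler, the white box and the phone where they are.

Things in the scene. Friction and masses are not known exactly. Their poses are not given: they have to be found in the camera images.
- unit: the microphone unit: loose grey desk console, 1.6 kg, 150 mm (its x) by 200 mm (its y). Origin: centre of the underside, on the table. Its front is its -x side, towards the robot. The rear part (unit x -5 to 75 mm) and two cheeks beside the wheel (|y| 56 to 100 mm) are 50 mm high. Under the wheel it is 28 mm high and ends at unit x = -75 mm
- mic_tip (a point): end of the thin black microphone stalk, about 285 mm above the table, at unit (28, -93) mm; the stalk rises from unit (45, -80) mm; part of the unit
- wheel_axis (a point): point of the unit (does not turn) on the wheel's upright axis, 65 mm in front of the unit's origin, 38 mm above the table, half-way up the wheel. Axes as the unit's. The white wheel lies flat, 32 to 44 mm above the table: a disc of 28 mm radius with 6 radial paddles, 4 mm thick, reaching out to 44 mm radius
- wheel_front (a point): point of the unit (does not turn) 44 mm straight in front (unit -x) of wheel_axis, where a paddle ends in each click place. The wheel sticks out past the unit's front edge here, with free space down to the table. Gaps between paddles lie 30 degrees to each side of this, about 29 mm wide at 33 mm radius
- wheel (a joint): turn of the wheel, rad, counter-clockwise from above positive: at the front that pushes paddles from left to right seen from the robot (unit +y to -y). 0 = line at arrow. It clicks into places 1.047 apart (60 degrees): 0, -1.047, -2.094...; left between, it snaps to the nearer. It starts 2 to 4 clicks below 0. About 1.3 N at a paddle end takes it over a click. Stops at -4.71 and 1.52
- line_end (a point): turns with the wheel: outer end of the raised black line on its top face, 43 mm from the axis, 46 mm above the table; the line runs along one paddle
- index (a point): tip of the raised black arrow on the unit, at the front edge of the rear part, 50 mm above the table; the wheel is set when line_end lies straight between wheel_axis and it
- key_top (a point): centre of the top face of the round white key, 28 mm diameter, on the rear console at unit (40, 60) mm; pressed straight down
- key (a joint): travel of the key, m: 0 = up, 0.006 = fully down (spring, 4 N when fully down)
- tumbler: drinking tumbler with a lid, 76 mm diameter, 148 mm high, origin at the centre of its foot; bystander
- snack_box: white cardboard box 114 x 174 x 66 mm, origin at the centre of its underside; bystander
- phone: silver-edged phone with a dark screen lying flat, 155 x 74 x 9 mm, origin at the centre of its underside; bystander

How it is judged:
By the outcome, as a careful person would: the job done as asked, in the order asked, and still so for the second after the job is handed in, with the robot touching nothing.
It also fails if it takes over 58 s, if anything falls off the work surface, if the arm or the gripper's body presses on something with over 40 N, if the wrist force passes 120 N, or if a joint passes its speed limit or range.

## Working session

There is one attempt and no reset: what is moved stays moved. The work goes in short steps, Python scripts to look and compute and a tool call to move; the robot and the scene stay as the last step left them, time stands still between calls to the robot, and variables do not carry over. Pictures are saved under pics/ and viewed, about 8 in all and at most 12, crops included, and the job is handed in when it is done.

Besides the shell and the picture viewer there is one more tool, called after "Call:" as a command line: name --pt "numbers of a row" for each row, then --argument value for the rest. servo_tool: Moves the arm, as the interface text tells. Its arguments: {"type":"object","properties":{"steps":{"type":"array","items":{"type":"array","items":{"type":"number"}}},"gripper":{"type":"number"},"newtons":{"type":"number"}},"required":["steps"]}

```bash
mkdir -p pics; ls; python3 - <<'E'
from rig import r, viewer, nets
import cv2
s=r.get_state(); print(s['time'],s['position'],s['eef_rot'],s['opening'],r.grip_depth)
for c in('top','side'):
    im=viewer.read_camera(c); cv2.imwrite(f'pics/{c}0.png',im[:,:,::-1])
    for l in('unit','wheel_axis','line_end','index','key_top','mic_tip','wheel_front'):
        print(c,l,[(round(d['p'],2),[round(float(v)) for v in d['bbox']]) for d in nets.search_frame(c,l)[:2]])
print(viewer.camera_model('top'))
E
```

```text
pics
0.0 [213.38299613 560.44809191 221.55899836] [[ 3.55838824e-01 -7.40314732e-04 -9.34547047e-01]
 [ 9.34545429e-01 -1.74077607e-03  3.55839586e-01]
 [-1.89027042e-03 -9.99998211e-01  7.24220395e-05]] 87.76676264133413 18.700000000000003
top unit [(0.83, [281, 216, 101, 78])]
top wheel_axis [(0.65, [282, 217, 96, 80])]
top line_end [(0.83, [276, 243, 31, 36])]
top index [(0.65, [281, 217, 96, 83])]
top key_top [(0.41, [257, 192, 13, 12])]
top mic_tip [(0.91, [282, 218, 94, 77]), (0.41, [274, 242, 25, 25])]
top wheel_front [(0.91, [280, 216, 94, 77])]
side unit [(0.56, [355, 248, 99, 139])]
side wheel_axis [(0.67, [355, 245, 100, 140])]
side line_end [(0.72, [327, 275, 41, 26])]
side index [(0.64, [358, 247, 100, 138])]
side key_top [(0.64, [371, 240, 15, 11])]
side mic_tip [(0.66, [353, 199, 33, 62]), (0.63, [356, 248, 98, 136])]
side wheel_front [(0.67, [357, 244, 101, 142])]
{'intrinsics': array([[452.65961482,   0.        , 315.06780831],
       [  0.        , 452.65961482, 240.6539026 ],
       [  0.        ,   0.        ,   1.        ]]), 'R': array([[ 0.02253286, -0.99962363,  0.01564843],
       [-0.99175627, -0.02432497, -0.12580854],
       [ 0.12614184, -0.0126846 , -0.99193112]]), 't': array([ -10.99080144,  586.94493088, 1032.55403646])}
```

```bash
python3 -c "
import cv2,numpy as np
a=cv2.imread('pics/top0.png');b=cv2.imread('pics/side0.png');cv2.imwrite('pics/both0.png',cv2.resize(np.vstack([a,b]),(400*1,600)))"
```

```text
(no output)
```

View pics/top0.png

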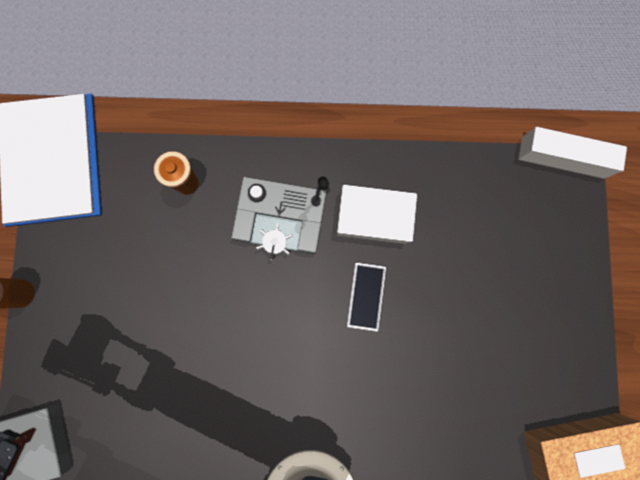

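The top view shows the unit around (281,217), the wheel at (274,242) with its line pointing to the robot (about (272,256)), the key at (257,192), and the stalk base near (316,201). I'll zoom in for the pose.

```bash
python3 -c "
import cv2,numpy as np
a=cv2.imread('pics/top0.png')[165:275,220:350];b=cv2.imread('pics/side0.png')[160:330,290:430]
cv2.imwrite('pics/z0.png',np.hstack([cv2.resize(a,(520,440),interpolation=2),cv2.resize(b,(280,340),interpolation=2) if 0 else cv2.copyMakeBorder(cv2.resize(b,(280,340),interpolation=2),0,100,0,0,0)]))"
```

```text
(no output)
```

View pics/z0.png

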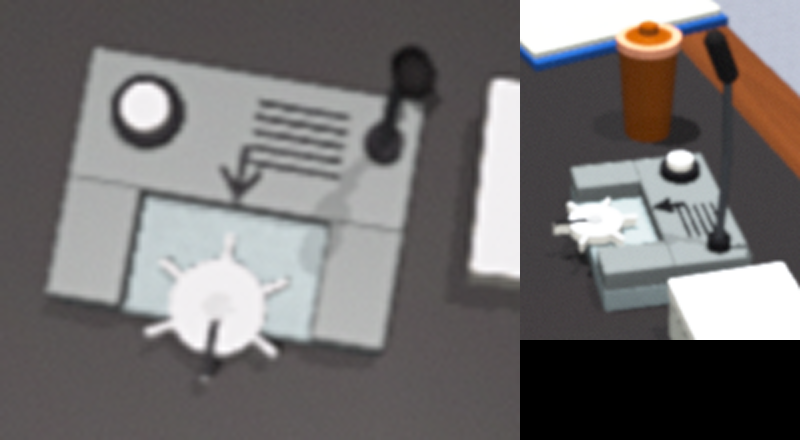

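The zoom (4x, offset (220,165)) shows the line at the front paddle, so the wheel is at about -3.14, 3 clicks below 0. Next I'll fit the unit's pose.

```bash
cat > h.py <<'E'
import numpy as np
from scipy.optimize import least_squares
def proj(cm,P):
    c=P@cm['R'].T+cm['t']; p=c@cm['intrinsics'].T; return p[:,:2]/p[:,2:]
def u2w(q,U):
    c,s=np.cos(q[2]),np.sin(q[2]); U=np.atleast_2d(np.array(U,float))
    return np.c_[q[0]+c*U[:,0]-s*U[:,1],q[1]+s*U[:,0]+c*U[:,1],U[:,2]]
def fit(obs,q0=(500,70,-0.1)):  # obs: list of (cm,unit pts,pixels)
    f=lambda q:np.concatenate([(proj(cm,u2w(q,U))-np.array(px)).ravel() for cm,U,px in obs])
    s=least_squares(f,q0,loss='soft_l1'); return s.x,f(s.x).reshape(-1,2)
E
python3 - <<'E'
from rig import viewer
from h import *
cm=viewer.camera_model('top'); print('cam',-cm['R'].T@cm['t'])
U=[[75,100,50],[75,-100,50],[-75,-100,50],[-75,100,50],[-65,0,44],[-5,0,50],[-5,100,50],[-5,-100,50]]
px=np.array([[95,47],[425,97],[383,350],[47,292],[217,303],[237,200],[72,177],[400,229]])/4+[220,165]
q,e=fit([(cm,U,px)]); print(q,np.degrees(q[2]));print(e.round(1))
print(u2w(q,[[-65,0,38],[-109,0,38],[40,60,56],[28,-93,285]]))
cs=viewer.camera_model('side');print(proj(cs,u2w(q,[[-65,0,44],[40,60,56],[28,-93,285],[-5,0,50]])))
cw=viewer.camera_model('wrist');print(cw, -cw['R'].T@cw['t'])
E
```

```text
cam [ 452.10570732   16.38828726 1098.23715165]
[ 6.47369579e+02  8.83423074e+01 -1.39367436e-01] -7.985165880380503
[[-0.6 -0.7]
 [ 0.1  0.4]
 [ 0.5 -0.6]
 [-0.3 -0.1]
 [ 0.5  0.3]
 [-0.3  0.7]
 [-1.  -0.4]
 [ 1.   0.3]]
[[582.99981491  97.37189367  38.        ]
 [539.42643592 103.48422898  38.        ]
 [695.31674476 142.20388302  56.        ]
 [662.17883905  -7.64563885 285.        ]]
[[326.09057372 270.4309845 ]
 [368.02130887 245.09694747]
 [386.04176483 181.03105347]
 [354.18930562 264.74730681]]
{'intrinsics': array([[360.95862065,   0.        , 318.04024144],
       [  0.        , 360.95862065, 242.02503576],
       [  0.        ,   0.        ,   1.        ]]), 'R': array([[ 0.35601708,  0.93447856, -0.00128623],
       [ 0.90175753, -0.34318934,  0.26278211],
       [ 0.24512283, -0.09471479, -0.96485434]]), 't': array([-599.07463259,  -31.31623783,  389.86334669])} [145.95604908 586.00082812 383.62014081]
```

```bash
cat >> h.py <<'E'
def plan(s,q,target_u,n,deg=None):
    """rows (tool cm, turn about tool y deg) from state s to unit-frame TCP target with tool x along unit x"""
    T=u2w(q,[target_u])[0]; R=np.array(s['eef_rot']); yaw=np.arctan2(R[1,0],R[0,0])
    tot=np.degrees(yaw-q[2]); d=(T-np.array(s['position']))/n; rows=[]
    for i in range(n):
        a=yaw-(yaw-q[2])*i/n
        c,si=np.cos(a),np.sin(a); Rt=np.array([[c,0,-si],[si,0,c],[0,-1,0]])
        rows.append([*np.round(Rt.T@d/10,2),0,round(tot/n,2),0])
    return T,tot,rows
E
python3 - <<'E'
from rig import r
from h import *
q=(647.4,88.3,-.1394)
T,t,rows=plan(r.get_state(),q,[-150,20,110],16); print(T,t)
for x in rows: print([float(v) for v in x])
E
```

```text
[501.63404762 128.94833487 110.        ] 77.14571286787081
[-1.88, 0.7, -2.64, 0.0, 4.82, 0.0]
[-1.65, 0.7, -2.79, 0.0, 4.82, 0.0]
[-1.41, 0.7, -2.92, 0.0, 4.82, 0.0]
[-1.16, 0.7, -3.03, 0.0, 4.82, 0.0]
[-0.9, 0.7, -3.12, 0.0, 4.82, 0.0]
[-0.64, 0.7, -3.18, 0.0, 4.82, 0.0]
[-0.37, 0.7, -3.22, 0.0, 4.82, 0.0]
[-0.1, 0.7, -3.24, 0.0, 4.82, 0.0]
[0.18, 0.7, -3.24, 0.0, 4.82, 0.0]
[0.45, 0.7, -3.21, 0.0, 4.82, 0.0]
[0.72, 0.7, -3.16, 0.0, 4.82, 0.0]
[0.98, 0.7, -3.09, 0.0, 4.82, 0.0]
[1.24, 0.7, -3.0, 0.0, 4.82, 0.0]
[1.48, 0.7, -2.88, 0.0, 4.82, 0.0]
[1.72, 0.7, -2.75, 0.0, 4.82, 0.0]
[1.95, 0.7, -2.6, 0.0, 4.82, 0.0]
```

Call:
servo_tool --pt "-1.9 0.7 -2.6 0 4.8 0" --pt "-1.65 0.7 -2.8 0 4.8 0" --pt "-1.4 0.7 -2.9 0 4.8 0" --pt "-1.15 0.7 -3.0 0 4.8 0" --pt "-0.9 0.7 -3.1 0 4.8 0" --pt "-0.65 0.7 -3.2 0 4.8 0" --pt "-0.35 0.7 -3.2 0 4.8 0" --pt "-0.1 0.7 -3.25 0 4.8 0" --gripper 1 --newtons 5

```text
time: 1.47
position: [357.7, 344.3, 166.5]
eef_rot: [[0.861, 0.0, -0.508], [0.508, 0.0, 0.861], [0.001, -1.0, 0.0]]
wrist_force: [-0.5, -0.2, -0.5]
opening: 38.1
```

Call:
servo_tool --pt "0.2 0.7 -3.25 0 4.8 0" --pt "0.45 0.7 -3.2 0 4.8 0" --pt "0.7 0.7 -3.15 0 4.8 0" --pt "1.0 0.7 -3.1 0 4.8 0" --pt "1.25 0.7 -3.0 0 4.8 0" --pt "1.5 0.7 -2.9 0 4.8 0" --pt "1.7 0.7 -2.75 0 4.8 0" --pt "1.95 0.7 -2.6 0 4.8 0"

```text
time: 2.13
position: [503.1, 128.8, 110.5]
eef_rot: [[0.991, 0.001, 0.137], [-0.137, 0.0, 0.991], [0.001, -1.0, 0.0]]
wrist_force: [0.6, 0.9, 0.7]
opening: 0.8
```

```bash
cat > look.py <<'E'
import sys,cv2
from rig import r,viewer
from h import *
q=np.load('q.npy') if __import__('os').path.exists('q.npy') else np.array((647.4,88.3,-.1394))
def upos(s):
    p=np.array(s['position']);c,si=np.cos(q[2]),np.sin(q[2]);d=p[:2]-q[:2]
    return np.round([c*d[0]+si*d[1],-si*d[0]+c*d[1],p[2]],1)
s=r.get_state();R=np.array(s['eef_rot'])
print(s['time'],'unit-frame',upos(s),'yaw err deg',np.degrees(np.arctan2(R[1,0],R[0,0])-q[2]).round(2),'F',np.round(s['wrist_force'],2),'open',s['opening'],'R22',R[2].round(3))
if len(sys.argv)>1:
    cm=viewer.camera_model('wrist'); np.savez(f'pics/{sys.argv[1]}.npz',**cm)
    im=viewer.read_camera('wrist');cv2.imwrite(f'pics/{sys.argv[1]}.png',im[:,:,::-1])
E
python3 look.py w1
```

```text
2.1333 unit-frame [-148.5   20.1  110.5] yaw err deg 0.1 F [0.55 0.93 0.75] open 0.8018450984794712 R22 [ 0.001 -1.     0.   ]
```

View pics/w1.png

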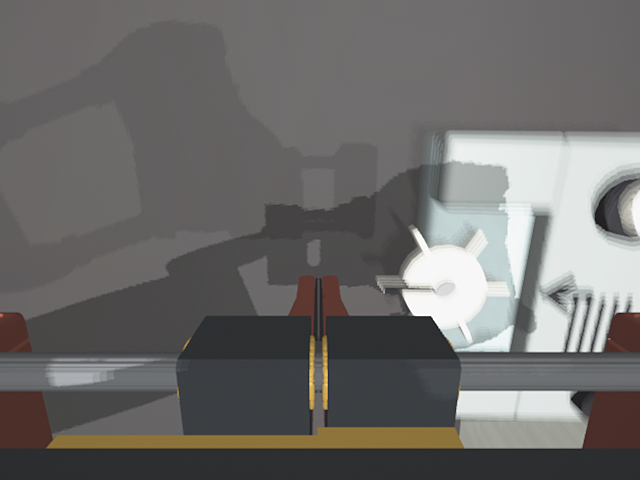

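The wrist view shows closed, tapered fingertips at (318,278), the wheel hub at (445,288), the black line on the paddle ending near (378,280) facing front, and the arrow tip at (543,292). I'll check these against the fitted pose.

```bash
python3 - <<'E'
from rig import viewer
from h import *
import json
q=np.array((647.4,88.3,-.1394))
w=dict(np.load('pics/w1.npz'));t=viewer.camera_model('top');w2=viewer.camera_model('wrist')
for cm in (w,w2): print(proj(cm,u2w(q,[[-65,0,44],[-5,0,50],[-109,0,38],[-75,100,50],[-5,-56,50]])).round())
s=__import__('rig').r.get_state()
R=np.array(s['eef_rot']);p=np.array(s['position'])
print(proj(w2,np.array([p+R@np.array(o) for o in([0,0,0],[-7.5,0,10],[7.5,0,10],[-13,-15,10],[13,-15,10],[-10,0,10],[10,0,10])])).round())
E
python3 look.py
```

```text
[[442. 284.]
 [537. 288.]
 [376. 281.]
 [445. 128.]
 [524. 362.]]
[[441. 278.]
 [536. 280.]
 [373. 275.]
 [441. 119.]
 [524. 356.]]
[[319. 297.]
 [303. 277.]
 [335. 277.]
 [289. 290.]
 [349. 290.]
 [298. 277.]
 [340. 277.]]
2.1833 unit-frame [-146.1   15.7  108.6] yaw err deg -0.4 F [-0.45 -3.68 -0.5 ] open 0.4150574527893985 R22 [ 0.001 -1.    -0.004]
```

Call:
servo_tool --pt "0 1.4 0 0 0 0" --pt "0 1.4 0 0 0 0" --pt "0 1.4 0 0 0 0" --pt "0 1.4 0 0 0 0" --pt "0 1.4 0 0 0 0" --pt "0 0.8 0 0 0 0" --pt "0 0 0 0 0 0" --pt "0 0 0 0 0 0"

```text
time: 2.85
position: [502.2, 130.4, 32.6]
eef_rot: [[0.991, -0.001, 0.133], [-0.133, -0.0, 0.991], [-0.001, -1.0, -0.0]]
wrist_force: [0.0, 0.1, 0.8]
opening: 0.5
```

```bash
python3 look.py w2; python3 look.py; python3 - <<'E'
from h import *
q=np.array((647.4,88.3,-.1394));w=dict(np.load('pics/w2.npz'))
print(proj(w,u2w(q,[[-65,0,44],[-5,0,50],[-109,0,44],[-75,100,50],[-75,56,50],[-5,56,50],[-75,-56,50]])).round(1))
E
```

```text
2.85 unit-frame [-149.7   21.5   32.6] yaw err deg 0.36 F [0.03 0.05 0.78] open 0.46340967704682134 R22 [-0.001 -1.    -0.   ]
2.9 unit-frame [-149.2   21.7   33.4] yaw err deg 0.36 F [ 1.03  0.87 -0.33] open 0.162868881889352 R22 [ 0.001 -1.     0.   ]
[[499.5 350.5]
 [638.7 358.7]
 [405.5 349.9]
 [517.5 125.4]
 [501.2 237.8]
 [671.6 238.9]
 [469.3 457.6]]
```

View pics/w2.png

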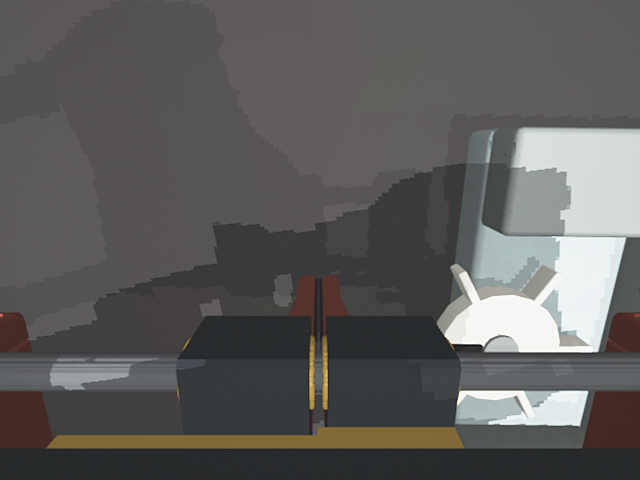

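The fit matches: hub (499,350) observed against (499.5,350.5) predicted, and the cheek corner agrees within 3 px. I'll enter the gap left of the front paddle.

Call:
servo_tool --pt "0.8 0.1 0 0 0 0" --pt "0.8 0.1 0 0 0 0" --pt "0.8 0.1 0 0 0 0" --pt "0.8 0.1 0 0 0 0" --pt "0.8 0.1 0 0 0 0" --pt "0 0 0 0 0 0" --pt "0 0 0 0 0 0" --pt "0 0 0 0 0 0"

```text
time: 3.57
position: [541.9, 125.0, 27.4]
eef_rot: [[0.991, -0.001, 0.133], [-0.133, -0.0, 0.991], [-0.001, -1.0, -0.0]]
wrist_force: [-0.5, 0.2, -0.8]
opening: 0.6
```

```bash
python3 look.py
```

```text
3.5667 unit-frame [-109.6   21.7   27.4] yaw err deg 0.34 F [-0.52  0.16 -0.8 ] open 0.5969581924423415 R22 [-0.001 -1.    -0.   ]
```

Now the first sweep to the right.

Call:
servo_tool --pt "0 0 -0.5 0 0 0" --pt "0 0 -0.5 0 0 0" --pt "0 0 -0.5 0 0 0" --pt "0 0 -0.5 0 0 0" --pt "0 0 -0.5 0 0 0" --pt "0 0 -0.5 0 0 0" --pt "0 0 -0.5 0 0 0" --pt "0 0 -0.5 0 0 0"

```text
time: 4.23
position: [536.5, 84.5, 27.6]
eef_rot: [[0.991, -0.0, 0.133], [-0.133, -0.001, 0.991], [-0.0, -1.0, -0.001]]
wrist_force: [-0.3, 0.3, -0.5]
opening: 0.7
```

```bash
python3 look.py w3; python3 - <<'E'
from rig import viewer
import cv2
a=viewer.read_camera('top')[165:275,220:350,::-1]
cv2.imwrite('pics/t3.png',cv2.hconcat([cv2.resize(a,(390,330),interpolation=2),cv2.imread('pics/w3.png')[140:470,260:640]]))
E
```

```text
4.2333 unit-frame [-109.3  -19.2   27.6] yaw err deg 0.33 F [-0.32  0.27 -0.46] open 0.7270571478518496 R22 [-0.    -1.    -0.001]
```

View pics/t3.png

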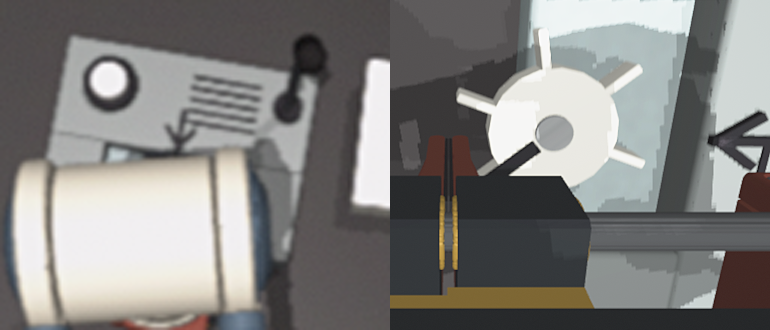

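The wheel has turned about 40° (line at lower left, still next to the finger; the next paddle is about 20° left of front), so it's past the click midpoint. I'll withdraw, return left and check that it snaps.

Call:
servo_tool --pt "-1.2 0 0 0 0 0" --pt "-1.3 0 0 0 0 0" --pt "0 0 0.8 0 0 0" --pt "0 0 1.0 0 0 0" --pt "0 0 1.0 0 0 0" --pt "0 0 1.0 0 0 0" --pt "0 0 0.2 0 0 0" --pt "0 0 0 0 0 0"

```text
time: 5.0
position: [517.5, 129.5, 27.5]
eef_rot: [[0.991, -0.0, 0.131], [-0.131, -0.0, 0.991], [-0.0, -1.0, -0.0]]
wrist_force: [0.6, -0.3, 0.5]
opening: 0.7
```

```bash
python3 look.py w4; python3 look.py
```

```text
5.0 unit-frame [-134.3   22.7   27.5] yaw err deg 0.44 F [ 0.56 -0.34  0.48] open 0.7221257727765832 R22 [-0. -1. -0.]
5.05 unit-frame [-134.4   22.1   27.4] yaw err deg 0.41 F [ 0.3  -0.39  0.17] open -0.4258423906020138 R22 [-0. -1. -0.]
```

View pics/w4.png

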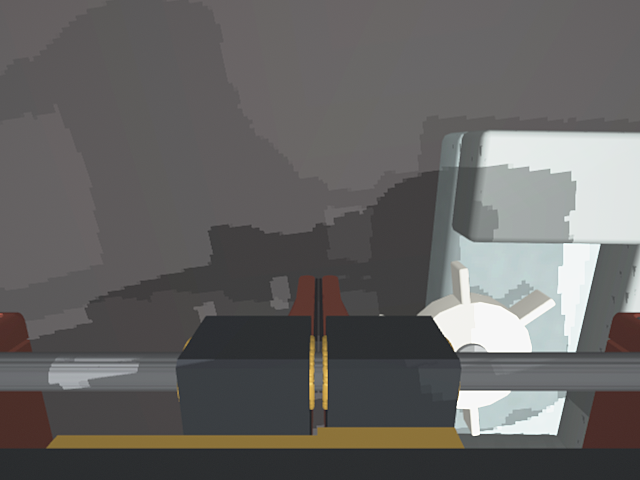

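```bash
cat >> h.py <<'E'
def back(cm,px,z,q):
    K=cm['intrinsics'];R=cm['R'];C=-R.T@cm['t'];out=[]
    for u,v in px:
        d=R.T@np.linalg.solve(K,[u,v,1]);P=C+d*(z-C[2])/d[2]
        c,s=np.cos(q[2]),np.sin(q[2]);D=P[:2]-q[:2];out.append([c*D[0]+s*D[1]+65,-s*D[0]+c*D[1]])
    return np.array(out)  # unit axes, relative to wheel axis
E
python3 - <<'E'
from h import *
q=np.array((647.4,88.3,-.1394))
for n,px in(('w2',[(499,350),(457,267),(555,268),(591,346)]),('w3',[(553-130,132+140),(462-130,98+140),(545-130,35+140),(635-130,72+140),(641-130,162+140),(360,312)]),('w4',[(470,350),(460,266),(548,296),(475,432),(382,318)])):
    cm=dict(np.load(f'pics/{n}.npz')); B=back(cm,px,44,q); D=B-B[0]
    print(n,proj(cm,u2w(q,[[-65,0,44]])).round(1))
    print(np.c_[B,np.hypot(*D.T),np.degrees(np.arctan2(D[:,1],-D[:,0]))].round(1))
E
python3 look.py w5
```

```text
w2 [[499.5 350.5]]
[[ -0.3   0.3   0.  180. ]
 [-24.3  41.1  47.4  59.5]
 [ 18.6  41.   44.9 114.9]
 [ 42.3   2.7  42.6 176.8]]
w3 [[423.5 271.5]]
[[  -0.2   -0.2    0.   180. ]
 [ -39.1   14.5   41.6   20.7]
 [  -6.7   40.4   41.1   80.9]
 [  30.9   25.8   40.6  140.1]
 [  39.2  -13.8   41.7 -160.9]
 [ -26.3  -19.    32.1  -35.8]]
w4 [[470.9 359. ]]
[[ -0.9   4.6   0.  180. ]
 [ -9.9  44.6  41.   77.3]
 [ 29.6  31.3  40.5 138.9]
 [  6.8 -40.2  45.5 -99.8]
 [-41.6  20.2  43.5  21. ]]
5.05 unit-frame [-134.4   22.1   27.4] yaw err deg 0.41 F [ 0.3  -0.39  0.17] open -0.4258423906020138 R22 [-0. -1. -0.]
```

Call:
servo_tool --pt "-1 0 0 0 0 0" --pt "-1 0 0 0 0 0" --pt "-1 0 0 0 0 0" --pt "-1 -0.5 0 0 0 0" --pt "-0.5 -1 0 0 0 0" --pt "0 -1.5 0 0 0 0" --pt "0 -1.5 0 0 0 0" --pt "0 -1.5 0 0 0 0"

```text
time: 5.77
position: [472.8, 134.0, 89.1]
eef_rot: [[0.991, 0.001, 0.133], [-0.133, -0.0, 0.991], [0.001, -1.0, 0.0]]
wrist_force: [-0.4, -0.9, -0.4]
opening: 0.6
```

```bash
python3 look.py w6; python3 look.py; python3 - <<'E'
from h import *
q=np.array((647.4,88.3,-.1394))
print(proj(dict(np.load('pics/w6.npz')),u2w(q,[[-65,0,44],[-5,0,50]])))
E
```

```text
5.7667 unit-frame [-179.2   21.    89.1] yaw err deg 0.32 F [-0.38 -0.93 -0.41] open 0.579823279664324 R22 [ 0.001 -1.     0.   ]
5.8167 unit-frame [-177.7   21.6   92.8] yaw err deg 0.32 F [ 2.34 -0.36  2.4 ] open 0.5693010581257633 R22 [ 0.006 -1.     0.002]
[[503.17157213 299.24497486]
 [607.55332983 303.91283457]]
```

View pics/w6.png

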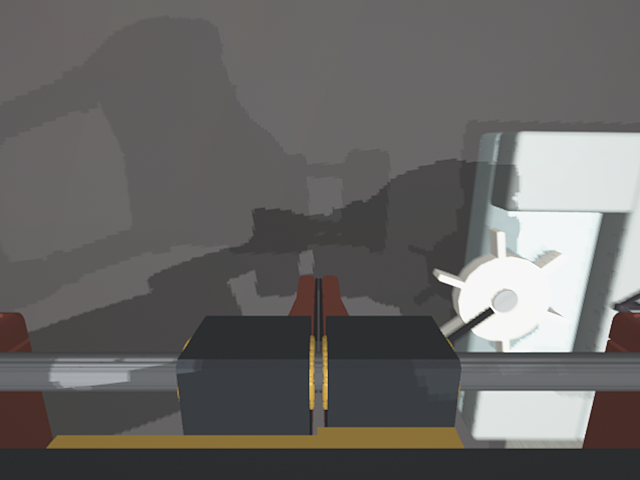

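```bash
cat > ang.py <<'E'
# wheel angle (mod 60, deg CCW from above relative to a paddle at front) by matching a white-paddle ring
import sys,cv2
from h import *
q=np.array((647.4,88.3,-.1394))
for n in sys.argv[1:]:
    cm=dict(np.load(f'pics/{n}.npz'));im=cv2.imread(f'pics/{n}.png').astype(float)
    a=np.radians(np.arange(0,360,1.0)); out=[]
    def ring(rad,z): 
        P=u2w(q,np.c_[-65-rad*np.cos(a),-rad*np.sin(a),0*a+z]); p=proj(cm,P).astype(np.float32)
        return cv2.remap(im.astype(np.float32),p[:,0],p[:,1],1)[...] if 0 else cv2.remap(im.astype(np.float32),p[:,0].reshape(-1,1),p[:,1].reshape(-1,1),1)[:,0]
    I=sum(ring(x,44) for x in(35,37,39,41))/4      # angle a measured from front towards unit -y (CCW from above)
    w=I.min(1); d=I.max(1)
    print(n,'white peaks',[i for i in range(360) if w[i]>195 and w[i]==w[np.arange(i-8,i+9)%360].max()])
    L=sum(ring(x,46) for x in(15,20,25))/3; m=L.max(1); k=np.where(m<110)[0]
    print('  dark (line) angles on disc',k.tolist())
E
python3 ang.py w1 w2 w3 w4 w5 w6
```

```text
w1 white peaks [107, 118, 146, 171, 193, 215, 235, 264, 298]
  dark (line) angles on disc []
w2 white peaks [121, 140, 180, 200, 228, 242, 298]
  dark (line) angles on disc [0, 1, 2, 3, 4, 5, 6, 7, 8, 9, 10, 11, 12, 13, 14, 15, 16, 17, 18, 19, 20, 21, 22, 23, 24, 25, 26, 27, 28, 29, 30, 31, 32, 33, 34, 35, 36, 37, 38, 39, 40, 41, 42, 43, 44, 45, 46, 47, 48, 49, 50, 51, 52, 53, 127, 128, 129, 130, 131, 132, 133, 134, 135, 136, 137, 138, 139, 140, 141, 142, 143, 144, 145, 146, 147, 148, 149, 150, 151, 152, 153, 154, 155, 156, 157, 158, 159, 160, 161, 162, 163, 164, 165, 166, 167, 168, 169, 170, 171, 172, 173, 174, 175, 176, 177, 178, 179, 180, 181, 348, 349, 350, 351, 352, 353, 354, 355, 356, 357, 358, 359]
w3 white peaks [160, 221, 282, 340]
  dark (line) angles on disc [31, 32, 33, 34, 35, 36, 37, 38, 39, 40, 41, 42, 43, 44, 45, 46, 47, 82, 83, 84, 85, 86, 87, 88, 89, 90, 91, 92, 93, 94, 95, 96, 97, 98]
w4 white peaks [101, 115, 188, 220, 280]
  dark (line) angles on disc [0, 1, 2, 3, 4, 5, 6, 7, 8, 9, 10, 11, 12, 13, 14, 15, 16, 17, 18, 19, 20, 21, 22, 23, 24, 25, 26, 27, 28, 29, 30
[... 606 characters left out ...]
, 18, 19, 20, 21, 22, 23, 24, 25, 26, 27, 28, 29, 30, 31, 32, 33, 34, 35, 36, 37, 38, 39, 40, 41, 42, 43, 44, 45, 46, 47, 48, 49, 50, 51, 52, 53, 54, 55, 56, 57, 58, 59, 60, 61, 62, 63, 64, 65, 66, 67, 68, 69, 70, 71, 72, 73, 74, 75, 76, 143, 144, 145, 148, 167, 175, 176, 177, 178, 179, 180, 183, 184, 185, 186, 187, 188, 189, 190, 320, 321, 322, 323, 324, 325, 326, 327, 328, 329, 330, 331, 332, 333, 334, 335, 336, 337, 338, 339, 340, 341, 342, 343, 344, 345, 346, 347, 348, 349, 350, 351, 352, 353, 354, 355, 356, 357, 358, 359]
w6 white peaks [120, 140, 141, 142, 143, 162, 186, 187, 200, 222, 249, 262, 280, 342]
  dark (line) angles on disc [34, 35, 36, 37, 38, 39, 40, 41, 42, 43, 44, 45, 46]
```

The wheel rests at about 40° past its start (peaks at 220/280/340) and has not snapped on. I'll push the paddle that is now 20° left of front until it is flush at front, then see whether it holds.

Call:
servo_tool --pt "0 1.5 0.5 0 0 0" --pt "0 1.5 0.5 0 0 0" --pt "0.6 1.5 0 0 0 0" --pt "1.4 1.0 0 0 0 0" --pt "1.4 0.5 0 0 0 0" --pt "1.3 0 0 0 0 0" --pt "1.3 0 0 0 0 0" --pt "1.0 0 0 0 0 0"

```text
time: 6.48
position: [544.4, 134.4, 27.4]
eef_rot: [[0.991, 0.0, 0.134], [-0.134, -0.0, 0.991], [0.0, -1.0, -0.0]]
wrist_force: [-0.6, 0.3, 0.1]
opening: 0.4
```

Call:
servo_tool --pt "0 0 0 0 0 0" --pt "0 0 -0.5 0 0 0" --pt "0 0 -0.5 0 0 0" --pt "0 0 -0.5 0 0 0" --pt "0 0 -0.3 0 0 0" --pt "0 0 -0.2 0 0 0" --pt "0 0 0 0 0 0" --pt "0 0 0 0 0 0"

```text
time: 7.15
position: [540.3, 115.5, 27.7]
eef_rot: [[0.991, -0.0, 0.133], [-0.133, 0.001, 0.991], [-0.001, -1.0, 0.001]]
wrist_force: [-1.9, 3.0, 0.2]
opening: 0.2
```

```bash
sed -i "/dark (line)/d" ang.py; python3 look.py w7; python3 ang.py w7
```

```text
7.15 unit-frame [-109.9   12.    27.7] yaw err deg 0.35 F [-1.92  2.96  0.22] open 0.19531559866893142 R22 [-0.001 -1.     0.001]
w7 white peaks [125, 182, 244, 304]
```

Call:
servo_tool --pt "0 0 0.2 0 0 0" --pt "0 0 0.3 0 0 0" --pt "-0.5 0 0 0 0 0" --pt "-1 0 0 0 0 0" --pt "-1 0 0 0 0 0" --pt "0 0 0 0 0 0" --pt "0 0 0 0 0 0" --pt "0 0 0 0 0 0"

```text
time: 7.87
position: [517.0, 123.3, 27.8]
eef_rot: [[0.991, 0.001, 0.133], [-0.133, -0.0, 0.991], [0.001, -1.0, -0.0]]
wrist_force: [0.9, 0.9, -0.3]
opening: 0.3
```

```bash
python3 look.py w8; python3 ang.py w8; python3 look.py w9; python3 - <<'E'
import cv2
cv2.imwrite('pics/c78.png',cv2.hconcat([cv2.imread(f'pics/{n}.png')[100:470,300:640] for n in('w7','w8')]))
E
```

```text
7.8667 unit-frame [-134.    16.5   27.8] yaw err deg 0.35 F [ 0.9   0.91 -0.27] open 0.331656033908642 R22 [ 0.001 -1.    -0.   ]
w8 white peaks [121, 180, 201, 240, 298]
7.9167 unit-frame [-133.9   16.5   27.8] yaw err deg 0.34 F [0.13 0.87 0.36] open 0.5365889447154907 R22 [ 0.001 -1.    -0.   ]
```

View pics/c78.png

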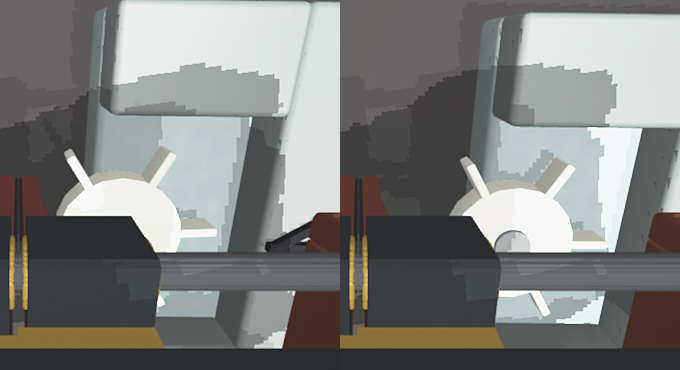

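The wheel is now in a click place (peaks 180/240/298), and the black line is no longer at front, so one click is done and it holds. I'll repeat the same two-stage flick for click 2.

Call:
servo_tool --pt "0 0 0.5 0 0 0" --pt "0.8 0 0 0 0 0" --pt "0.8 0 0 0 0 0" --pt "0.8 0 0 0 0 0" --pt "0 0 0 0 0 0" --pt "0 0 -0.5 0 0 0" --pt "0 0 -0.5 0 0 0" --pt "0 0 -0.5 0 0 0"

```text
time: 8.63
position: [539.0, 110.1, 27.6]
eef_rot: [[0.991, 0.0, 0.133], [-0.133, 0.001, 0.991], [0.0, -1.0, 0.001]]
wrist_force: [2.5, 2.8, -0.8]
opening: 0.6
```

Call:
servo_tool --pt "0 0 -0.5 0 0 0" --pt "0 0 -0.5 0 0 0" --pt "0 0 -0.5 0 0 0" --pt "0 0 -0.5 0 0 0" --pt "0 0 -0.6 0 0 0" --pt "0 0 0 0 0 0" --pt "0 0 0 0 0 0" --pt "-0.6 0 0 0 0 0"

```text
time: 9.3
position: [530.0, 85.1, 27.7]
eef_rot: [[0.991, 0.0, 0.134], [-0.134, -0.0, 0.991], [0.0, -1.0, -0.0]]
wrist_force: [0.2, 0.8, 0.0]
opening: 0.6
```

```bash
python3 look.py w10; python3 ang.py w10
```

```text
9.3 unit-frame [-115.8  -19.5   27.7] yaw err deg 0.31 F [0.19 0.79 0.01] open 0.5643739149154582 R22 [ 0. -1. -0.]
w10 white peaks [159, 220, 280, 339]
```

Call:
servo_tool --pt "-1.0 0 0 0 0 0" --pt "-0.9 0 0 0 0 0" --pt "0 0 1.0 0 0 0" --pt "0 0 1.2 0 0 0" --pt "0 0 1.2 0 0 0" --pt "0 0 1.2 0 0 0" --pt "0 0 0.5 0 0 0" --pt "0 0 0 0 0 0"

```text
time: 10.02
position: [517.8, 140.1, 27.5]
eef_rot: [[0.991, -0.0, 0.131], [-0.131, 0.0, 0.991], [-0.0, -1.0, 0.0]]
wrist_force: [0.1, -0.3, -0.3]
opening: 0.3
```

Call:
servo_tool --pt "0.9 0 0 0 0 0" --pt "0.9 0 0 0 0 0" --pt "0.7 0 0 0 0 0" --pt "0 0 -0.4 0 0 0" --pt "0 0 -0.4 0 0 0" --pt "0 0 -0.4 0 0 0" --pt "0 0 -0.4 0 0 0" --pt "0 0 -0.4 0 0 0"

```text
time: 10.68
position: [539.5, 115.0, 27.6]
eef_rot: [[0.991, 0.0, 0.133], [-0.133, 0.001, 0.991], [-0.0, -1.0, 0.001]]
wrist_force: [0.5, 3.9, -1.0]
opening: 0.6
```

Call:
servo_tool --pt "0 0 0 0 0 0" --pt "0 0 0 0 0 0" --pt "0 0 0.4 0 0 0" --pt "0 0 0.4 0 0 0" --pt "-0.8 0 0 0 0 0" --pt "-0.8 0 0 0 0 0" --pt "-0.9 0 0 0 0 0" --pt "0 0 0 0 0 0"

```text
time: 11.35
position: [514.2, 126.9, 27.4]
eef_rot: [[0.991, -0.001, 0.132], [-0.132, -0.0, 0.991], [-0.001, -1.0, -0.0]]
wrist_force: [-0.6, 0.2, -0.4]
opening: 0.6
```

```bash
python3 look.py w11; python3 ang.py w11
```

```text
11.35 unit-frame [-137.3   19.7   27.4] yaw err deg 0.39 F [-0.58  0.18 -0.39] open 0.6123306635817803 R22 [-0.001 -1.    -0.   ]
w11 white peaks [183, 201, 239, 298]
```

Click 2 is in place (183/239/298). Now click 3.

Call:
servo_tool --pt "0 0 0.2 0 0 0" --pt "0.9 0 0 0 0 0" --pt "0.9 0 0 0 0 0" --pt "0.9 0 0 0 0 0" --pt "0 0 0 0 0 0" --pt "0 0 -0.5 0 0 0" --pt "0 0 -0.5 0 0 0" --pt "0 0 -0.5 0 0 0"

```text
time: 12.07
position: [541.1, 110.2, 27.5]
eef_rot: [[0.991, 0.0, 0.133], [-0.133, 0.001, 0.991], [0.0, -1.0, 0.001]]
wrist_force: [1.5, 3.2, -0.3]
opening: 0.8
```

Call:
servo_tool --pt "0 0 -0.5 0 0 0" --pt "0 0 -0.5 0 0 0" --pt "0 0 -0.5 0 0 0" --pt "0 0 -0.5 0 0 0" --pt "0 0 -0.5 0 0 0" --pt "0 0 0 0 0 0" --pt "0 0 0 0 0 0" --pt "-0.6 0 0 0 0 0"

```text
time: 12.73
position: [532.1, 85.8, 27.7]
eef_rot: [[0.991, 0.0, 0.134], [-0.134, -0.0, 0.991], [0.0, -1.0, -0.0]]
wrist_force: [-0.6, 0.3, -0.1]
opening: 0.7
```

```bash
python3 look.py w12; python3 ang.py w12
```

```text
12.7333 unit-frame [-113.8  -18.5   27.7] yaw err deg 0.31 F [-0.65  0.27 -0.13] open 0.6589274171985019 R22 [ 0. -1. -0.]
w12 white peaks [225, 284, 342]
```

Call:
servo_tool --pt "-1.1 0 0 0 0 0" --pt "-1.0 0 0 0 0 0" --pt "0 0 1.0 0 0 0" --pt "0 0 1.2 0 0 0" --pt "0 0 1.2 0 0 0" --pt "0 0 1.2 0 0 0" --pt "0 0 0.4 0 0 0" --pt "0 0 0 0 0 0"

```text
time: 13.45
position: [517.8, 140.0, 27.5]
eef_rot: [[0.991, -0.0, 0.131], [-0.131, 0.0, 0.991], [-0.0, -1.0, 0.0]]
wrist_force: [-0.3, 0.7, 0.2]
opening: 0.3
```

Call:
servo_tool --pt "0.9 0 0 0 0 0" --pt "0.9 0 0 0 0 0" --pt "0.7 0 0 0 0 0" --pt "0 0 -0.4 0 0 0" --pt "0 0 -0.4 0 0 0" --pt "0 0 -0.4 0 0 0" --pt "0 0 -0.4 0 0 0" --pt "0 0 -0.4 0 0 0"

```text
time: 14.12
position: [539.5, 114.9, 27.6]
eef_rot: [[0.991, -0.0, 0.133], [-0.133, 0.001, 0.991], [-0.0, -1.0, 0.001]]
wrist_force: [0.8, 4.2, -0.7]
opening: 0.7
```

Call:
servo_tool --pt "0 0 0 0 0 0" --pt "0 0 0 0 0 0" --pt "0 0 0.4 0 0 0" --pt "0 0 0.4 0 0 0" --pt "-1.5 0 0 0 0 0" --pt "-1.5 0 0 0 0 0" --pt "-1.5 0 0 0 0 0" --pt "0 0 0 0 0 0"

```text
time: 14.78
position: [494.5, 130.0, 27.5]
eef_rot: [[0.991, -0.001, 0.132], [-0.132, 0.0, 0.991], [-0.001, -1.0, -0.0]]
wrist_force: [-1.0, -0.6, -0.6]
opening: 0.5
```

Call:
servo_tool --pt "0 -1.5 0 0 0 0" --pt "0 -2 0 0 0 0" --pt "0 -2 0 0 0 0" --pt "0 -2 0 0 0 0" --pt "0 -1.5 0 0 0 0" --pt "0 0 0 0 0 0" --pt "0 0 0 0 0 0" --pt "0 0 0 0 0 0"

```text
time: 15.45
position: [496.0, 129.2, 116.4]
eef_rot: [[0.991, -0.001, 0.133], [-0.133, -0.0, 0.991], [-0.001, -1.0, -0.001]]
wrist_force: [-0.3, -0.5, 0.1]
opening: 0.4
```

```bash
python3 look.py w13; python3 ang.py w13; python3 - <<'E'
from h import *
from rig import viewer,nets
import cv2
q=np.array((647.4,88.3,-.1394)); cm=dict(np.load('pics/w13.npz'))
print(proj(cm,u2w(q,[[-65,0,44],[-5,0,50],[-22,0,46],[40,60,56],[40,60,62],[40,60,68],[-75,56,50],[-5,56,50]])).round())
cs=viewer.camera_model('side');b=viewer.read_camera('side')[160:330,290:430,::-1]
print(proj(cs,u2w(q,[[40,60,56],[40,60,62],[40,60,68]])).round(1))
cv2.imwrite('pics/c13.png',cv2.hconcat([cv2.imread('pics/w13.png')[60:420,300:640],cv2.copyMakeBorder(cv2.resize(b,(280,340),interpolation=2),0,20,0,0,0)]))
E
```

```text
15.45 unit-frame [-155.6   19.4  116.4] yaw err deg 0.35 F [-0.28 -0.51  0.05] open 0.3564643651060205 R22 [-0.001 -1.    -0.001]
w13 white peaks [1, 107, 118, 143, 161, 199, 220, 242, 265, 274, 299]
[[450. 281.]
 [542. 284.]
 [514. 282.]
 [638. 197.]
 [647. 199.]
 [656. 200.]
 [447. 201.]
 [557. 202.]]
[[368.  245.1]
 [368.1 242.8]
 [368.2 240.4]]
```

View pics/c13.png

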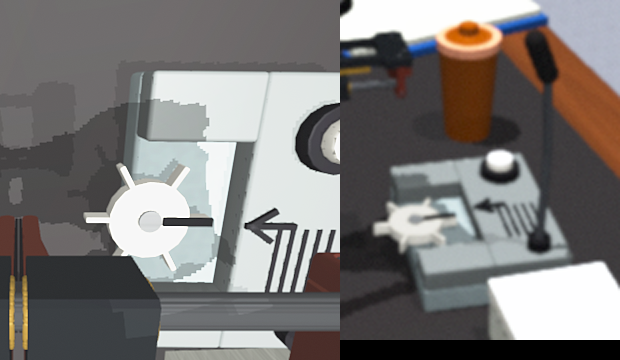

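The line lies straight between the hub (150,221) and the arrow tip (246,225) in the crop, with its end at (212,222). The wheel is set. Next I'll triangulate the key.

```bash
python3 - <<'E'
from h import *
from rig import viewer,nets
q=np.array((647.4,88.3,-.1394))
cs=viewer.camera_model('side');ct=viewer.camera_model('top')
viewer.read_camera('side');bs=nets.search_frame('side','key_top')[0]['bbox'];viewer.read_camera('top');bt=nets.search_frame('top','key_top')
print(bs,bt[:1])
for zz in(56,60,64,68): print(zz,proj(ct,u2w(q,[[40,60,zz]])).round(1),proj(cs,u2w(q,[[40,60,zz]])).round(1))
obs=[(ct,np.array([256.3,191.3])),(cs,np.array([369.5,240]))]
f=lambda X:np.concatenate([proj(c,X[None])[0]-p for c,p in obs])
s=least_squares(f,[695,142,60]);print(s.x,s.fun,u2w(q,[[40,60,60]]))
E
```

```text
[370.4, 238.7, 13.2, 10.5] []
56 [[256.9 192.5]] [[368.  245.1]]
60 [[256.7 192.1]] [[368.1 243.5]]
64 [[256.5 191.7]] [[368.1 242. ]]
68 [[256.3 191.3]] [[368.2 240.4]]
[696.71000873 141.7151673   68.72040635] [ 0.21651235 -0.6809096  -0.65583012  0.13010965] [[695.34891935 142.16001423  60.        ]]
```

Call:
servo_tool --pt "2.4 0 0.5 0 0 0" --pt "2.5 0 0.5 0 0 0" --pt "2.5 0 0.5 0 0 0" --pt "2.5 0 0.5 0 0 0" --pt "2.5 0 0.5 0 0 0" --pt "2.4 0 0.5 0 0 0" --pt "2.4 0 0.5 0 0 0" --pt "2.4 0 0.5 0 0 0"

```text
time: 16.42
position: [696.8, 142.7, 116.9]
eef_rot: [[0.991, -0.001, 0.133], [-0.133, -0.0, 0.991], [-0.001, -1.0, -0.0]]
wrist_force: [0.9, -0.4, 0.5]
opening: 0.5
```

Call:
servo_tool --pt "0 0.8 0 0 0 0" --pt "0 0.8 0 0 0 0" --pt "0 0.8 0 0 0 0" --pt "0 0.4 0 0 0 0" --pt "0 0 0 0 0 0" --pt "0 0 0 0 0 0" --pt "0 0 0 0 0 0" --pt "0 0 0 0 0 0"

```text
time: 17.08
position: [695.9, 142.8, 90.9]
eef_rot: [[0.991, 0.002, 0.133], [-0.133, 0.0, 0.991], [0.002, -1.0, 0.001]]
wrist_force: [-0.4, 0.3, -0.2]
opening: 0.1
```

```bash
python3 look.py w14; python3 - <<'E'
from h import *
from rig import r
q=np.array((647.4,88.3,-.1394));cm=dict(np.load('pics/w14.npz'))
print(proj(cm,u2w(q,[[40,60,56],[40,60,68],[40,74,68],[40,60,50]])).round())
E
```

```text
17.0833 unit-frame [40.4 60.7 90.9] yaw err deg 0.35 F [-0.39  0.34 -0.2 ] open 0.07081936322266935 R22 [ 0.002 -1.     0.001]
[[318. 273.]
 [318. 281.]
 [318. 256.]
 [318. 270.]]
```

View pics/w14.png

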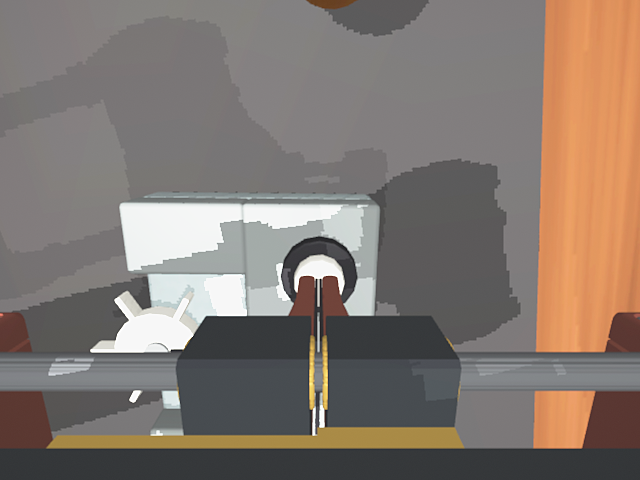

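The key is centred under the fingertips at column 318, with its rear rim at row 254 (predicted 256 for z = 68). I'll press gradually while watching the force.

Call:
servo_tool --pt "0 0.6 0 0 0 0" --pt "0 0.6 0 0 0 0" --pt "0 0.6 0 0 0 0" --pt "0 0.4 0 0 0 0" --pt "0 0.2 0 0 0 0" --pt "0 0.1 0 0 0 0" --pt "0 0 0 0 0 0" --pt "0 0 0 0 0 0"

```text
time: 17.8
position: [695.8, 142.8, 66.3]
eef_rot: [[0.991, 0.001, 0.133], [-0.133, 0.0, 0.991], [0.001, -1.0, 0.0]]
wrist_force: [-2.5, -1.5, 7.7]
opening: 0.3
```

Call:
servo_tool --pt "0 0.1 0 0 0 0" --pt "0 0.1 0 0 0 0" --pt "0 0.1 0 0 0 0" --pt "0 0 0 0 0 0" --pt "0 0 0 0 0 0" --pt "0 0 0 0 0 0" --pt "0 0 0 0 0 0" --pt "0 0 0 0 0 0"

```text
time: 18.47
position: [695.9, 142.8, 66.1]
eef_rot: [[0.991, 0.003, 0.133], [-0.133, 0.0, 0.991], [0.002, -1.0, 0.001]]
wrist_force: [-7.6, -0.4, 16.7]
opening: 0.8
```

Call:
servo_tool --pt "0 -0.1 0 0 0 0" --pt "0 -0.1 0 0 0 0" --pt "0 -0.1 0 0 0 0" --pt "0 0 0 0 0 0" --pt "0 0 0 0 0 0" --pt "0 0 0 0 0 0" --pt "0 0 0 0 0 0" --pt "0 0 0 0 0 0"

```text
time: 19.13
position: [695.8, 142.7, 66.3]
eef_rot: [[0.991, 0.001, 0.133], [-0.133, 0.0, 0.991], [0.001, -1.0, 0.0]]
wrist_force: [-1.8, -0.1, 8.3]
opening: 0.7
```

Call:
servo_tool --pt "0 -0.1 0 0 0 0" --pt "0 -0.1 0 0 0 0" --pt "0 -0.1 0 0 0 0" --pt "0 -0.1 0 0 0 0" --pt "0 0 0 0 0 0" --pt "0 0 0 0 0 0" --pt "0 0 0 0 0 0" --pt "0 0 0 0 0 0"

```text
time: 19.8
position: [695.8, 142.7, 68.5]
eef_rot: [[0.991, -0.0, 0.133], [-0.133, -0.0, 0.991], [-0.0, -1.0, -0.0]]
wrist_force: [-0.1, -0.7, 2.4]
opening: 0.2
```

```bash
python3 look.py
```

```text
19.8 unit-frame [40.3 60.6 68.5] yaw err deg 0.34 F [-0.07 -0.65  2.36] open 0.1929234610682765 R22 [-0. -1. -0.]
```

At 68.5 mm the force is 2.4 N, which fits the key spring (fully down at about 66 mm, up at about 72 mm), so the key was pressed fully to its stop. Releasing and backing off.

Call:
servo_tool --pt "0 -0.5 0 0 0 0" --pt "0 -0.8 0 0 0 0" --pt "0 -1.5 0 0 0 0" --pt "0 -2 0 0 0 0" --pt "0 -2 0 0 0 0" --pt "0 -1.5 0 0 0 0" --pt "0 0 0 0 0 0" --pt "0 0 0 0 0 0"

```text
time: 20.47
position: [696.2, 142.8, 152.8]
eef_rot: [[0.991, 0.002, 0.133], [-0.133, 0.0, 0.991], [0.002, -1.0, 0.001]]
wrist_force: [0.4, 0.5, -0.2]
opening: 0.0
```

Call:
servo_tool --pt "-2.5 0 1 0 0 0" --pt "-3 0 1 0 0 0" --pt "-3 0 1 0 0 0" --pt "-3 0 1 0 0 0" --pt "-3 0 1 0 0 0" --pt "-3 0 1 0 0 0" --pt "-2.5 0 1 0 0 0" --pt "0 0 0 0 0 0"

```text
time: 21.13
position: [502.8, 240.7, 150.1]
eef_rot: [[0.992, -0.004, 0.129], [-0.129, 0.0, 0.992], [-0.004, -1.0, -0.0]]
wrist_force: [-0.2, -0.2, 1.0]
opening: 0.4
```

```bash
python3 look.py w15; python3 - <<'E'
from h import *
from rig import viewer,nets
import cv2
q=np.array((647.4,88.3,-.1394))
t=viewer.read_camera('top');s=viewer.read_camera('side')[160:330,290:430,::-1]
print(proj(viewer.camera_model('top'),u2w(q,[[75,100,50],[75,-100,50],[-75,-100,50],[-65,0,44],[-5,0,50],[40,60,72]])).round(1))
a=cv2.resize(np.ascontiguousarray(t[165:275,220:350,::-1]),(520,440),interpolation=2)
cv2.imwrite('pics/end.png',cv2.hconcat([a,cv2.copyMakeBorder(cv2.resize(s,(280,340),interpolation=2),0,100,0,0,0)]))
w=dict(np.load('pics/w15.npz'));print(proj(w,u2w(q,[[-65,0,44],[-5,0,50],[-22,0,46]])).round())
E
python3 ang.py w15
```

```text
21.1333 unit-frame [-164.4  130.9  150.1] yaw err deg 0.55 F [-0.17 -0.2   1.02] open 0.36298924854031955 R22 [-0.004 -1.    -0.   ]
[[243.2 176.1]
 [326.4 189.7]
 [316.2 251.8]
 [274.8 241. ]
 [279.  215.7]
 [256.1 190.9]]
[[433. 388.]
 [506. 393.]
 [484. 390.]]
w15 white peaks [131, 142, 143, 144, 145, 146, 147, 148, 149, 150, 151, 152, 153, 154, 155, 156, 157, 158, 159, 172]
```

View pics/end.png

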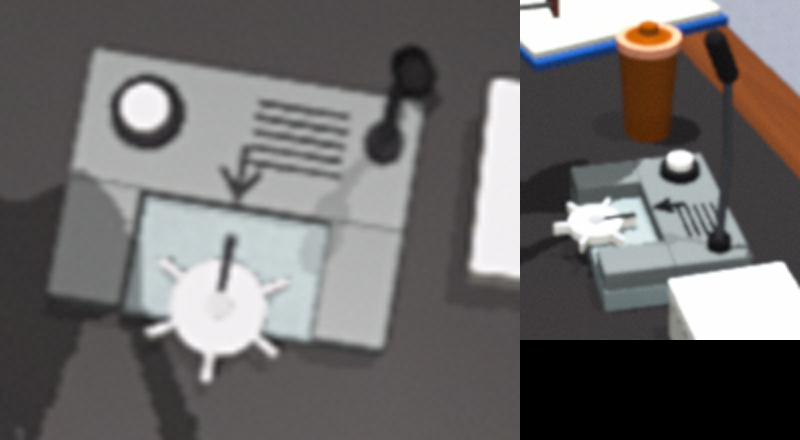

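The final view shows the line pointing straight at the arrow (end (232,237), arrow tip (237,200)), the key up, the unit in the same place as in the first picture, and the tumbler and box in the same place. Handing in.

```bash
python3 -c "
from rig import r
r.job_done();print(r.get_state()['time'])"
```

```text
the job is handed in; nothing more can be done
the job is handed in; nothing more can be done
```

The wheel is set with its black line at the arrow, and the key was pressed after that. I handed the job in at about 21 s, with the arm clear of everything.

- **Wheel:** It started with the line at the front, 3 clicks below 0. I turned it 3 clicks with the closed fingertips; the highest side force I read was about 4 N. The wheel did not snap on by itself when pushed about 40° and released, as the description said it would. I finished each click with a second light push, and it held there.
- **Key:** It reached a hard stop at 66 mm. Force readings on the way up fitted the 4 N spring (2.4 N at 68.5 mm, top at about 72 mm). I overpressed for a moment, up to about 17 N down and 8 N sideways; the unit did not move.
- **Last pictures:** The line points straight at the arrow and the key is up. The unit, tumbler and box look the same as at the start. The last picture did not include the phone, but the arm never went near it.
- **Check that failed:** My script that reads the wheel angle gave no usable result in the final wrist picture, because the gripper hid most of the wheel. I judged the final wheel setting by eye from the top and side views.

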